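# Turn the sprung seed-jar carousel to the marked jar and hold it

## Robot

A 6-joint arm with a two-finger parallel gripper is mounted at the origin on the work surface. World frame = base frame: x ahead of the robot, y to its left, z up, the work surface at z = 0. Lengths are in m, angles in rad, forces in N, time in s.
With the tool pointing down it reaches from about 0.35 to 0.725 m from the base axis. Payload 6 kg.
Tool frame: the origin (TCP) lies at the very end of the fingers, on their centre line; the grasp point (between the pads) lies 19 mm behind it; y points along the fingers, x is the direction in which the jaws open and shut, and the axes are right-handed (so a half turn about y gives the same grasp; the last joint's range is limited). The gripper opens to 85 mm and grips with 20 to 120 N. Pads are 22 mm wide; open, the fingers measure 114 mm over their backs; the gripper's body (76 mm by 85 mm) begins 54 mm behind the grasp point. The pads swing forward as they close: fully open they stand 13 mm farther back than shut.
Start: joints at [-0.81, 0.04, 0.085, 0, -1.615, -0.334], TCP at [0.248, -0.546, 0.206] pointing down, gripper open.
Joint ranges: [-2.56, 2.56], [-1.29, 2.01], [-1.08, 1.49], [-3.29, 1.98], [-2.81, -0.18], [-2.99, 2.99]. Speed limits (rad/s): [2.57, 2.57, 3.01, 3.14, 3.14, 3.14].

## Interface

Orientations are given as a unit quaternion [x, y, z, w].
In Python, from rig import env gives the robot as it stands. The module is installed in compiled form; this text tells all that it offers.
- The arm moves only by the tool step_arm, never from a script. Its argument "plan" is a list of rows, each a list of 3 entries, a list of its own where there are three numbers: the shift along the tool's x, y, z in units of 0.4 m (1.0 is 0.4 m), then the turn, a rotation vector about the tool's x, y, z in units of 5 degrees (1.0 is 5 degrees), then the closure, from -1 (fully open) to 1 (shut). In form: [[[tx, ty, tz], [rx, ry, rz], fingers], ...]. A call has 1 to 8 rows; each row shifts and turns the commanded pose from where the row before left it, along the tool's axes as they then stand; what a row does not reach is not made up. A row lasts 1/12 s, in which the tool goes at most 41.7 mm and 7.16 degrees, less where a joint would pass 70% of its speed; a pose out of reach is approached as far as the arm can. A call with a number of a shift or a turn outside -1 to 1 is refused whole. A call with a gripper value outside its range is refused whole. The fingers move at their own pace and stop on an object; "squeeze" is the grip in N (left out, the last holds). Time passes only in rows, so rows that do not move let the fingers close. It gives the time, the measured TCP pose, the force and the opening at its end, in the units of the state.
- env.get_obs(): the state, without advancing time (a new reading comes with each control period).
- env.read_camera(name): name is "side" or "top"; returns a dict with "frame" (420x560x3 uint8, red, green, blue), "fx", "fy", "cx", "cy" (pixels), "rvec" (rotation vector, rad) and "tvec" (3), from world to camera coordinates, as OpenCV has them. Camera axes: x right, y down, z forward; pixel columns grow to the right and rows downward; lengths in m; the calibration is good to about 2 mm. A picture is of the moment at which its call begins. There is no depth.
- env.finish_job(): hands the job in, once; it reports no verdict.
Trained networks look in a picture, given as the dict that the camera call returned (one of the last four; its "shot" number tells which), for a name from the list of things; names that differ only in an ending like _2 or _b are one class to them, and where a whole thing is asked for, a point or a joint stands for the part that bears it (a point fixed in the world has none). Each returns a list of dicts, best first, with "p" (0 to 1); they miss things now and then, are a little off and sometimes report something else, mostly with a low value. They report only what shows in the picture. A call takes as long as a camera call.
- env.find_in(picture, target): "box" ([left, top, right, bottom] as shares, 0 to 1, of the picture: columns of its width, rows of its height, round what is visible of it).
The state is a dict: "clock": time; "qpos": joint angles; "dq": joint speeds; "tau": joint torques, N m; "eef_pos": TCP position; "orientation": TCP orientation; "force": force on the tool from outside, world axes, zero at the start; "wrist_torque": the same for the moment, N m; "gripper_width": finger opening in m.
Only numpy, scipy, OpenCV 4.12 (cv2) and the standard library are available. Lean on these libraries where they do the work, as an engineer would, in place of code of your own. Each camera call takes 0.05 s, during which the arm holds its last target.

## Task

Turn the seed-jar carousel smoothly, without flicking it, until the jar with the orange lid stands right over the yellow pointer at the carousel's front, and keep it held still there: a return spring swings the tray back if you let go, so finish with the gripper still on the tray or one of its jars, holding it against the spring. Leave everything else on the bench where it is.

Things in the scene. Friction and masses are not known exactly. Their poses are not given: they have to be found in the camera images.
- base: The carousel's fixed foot: dark steel disc 190 mm across, 18 mm high. Origin on the vertical turning axis at bench level, z up. A flat yellow pointer (24 mm wide, top 9 mm above the bench) lies along its own -x, which is the carousel's front, and ends 180 mm from the axis, 55 mm past the tray's edge.
- tray (a joint): Angle of the tray in rad, anticlockwise from above. 0: marked jar at the back (+x of base); +3.14 or -3.14: at the front, over the pointer; stops at +/-3.6. A return spring draws it to 0 with 0.05 N m/rad against 0.08 N m of friction and 0.04 N m s/rad of drag: it stays put within 1.6 rad of 0, else swings back to there. Takes 1 to 3 N at a jar to turn.
- hub (a point): Centre of the tray's hub top (36 mm across), on the axis 56 mm above the bench. Tray: wooden disc 250 mm across, top face 34 mm above the bench. On it four fixed, straight round jars 48 mm across, centres 85 mm from the axis, a quarter turn apart, tops 114 mm above the bench: white bodies, 16 mm lids. Three have green lids and paper bands; the marked one an orange lid and band.
- mark (a point): Centre of the top of the marked jar's orange lid, 114 mm above the bench, 85 mm from the turning axis; turns with the tray.
- front (a point): Point over the pointer's centre line, 85 mm from the axis, 114 mm above the bench: where mark must come. Fixed to base.
- tin: bystander, leave alone. Origin at the centre of its underside on the bench; closed green metal first-aid tin with a hinged lid, 124 x 184 x 72 mm.
- pruners: bystander, leave alone: garden pruners with orange plastic handles lying on the bench, 195 mm long along its x, 86 mm wide, 22 mm high; origin at bench level near the middle.
- fork: bystander, leave alone: stainless hand fork with a wooden handle lying along its x, 305 mm long, 72 mm wide, 28 mm high; origin at bench level near the middle.
- pots: bystander, leave alone. Origin at the centre of its underside on the bench; stack of three nested terracotta pots, 104 mm across, 146 mm high.
- brush: bystander, leave alone: small bench brush lying along its x near the far edge; origin at bench level.

How it is judged:
By the outcome, as a careful person would: the job done as asked, in the order asked, and still so for the second after the job is handed in, while the arm keeps its last pose, push and grip.
It also fails if it takes over 42 s, if anything falls off the work surface, if the arm or the gripper's body presses on something with over 40 N, if the wrist force passes 120 N, or if a joint passes its speed limit or range.

## Working session

There is one attempt and no reset: what is moved stays moved. The work goes in short steps, Python scripts to look and compute and a tool call to move; the robot and the scene stay as the last step left them, time stands still between calls to the robot, and variables do not carry over. Pictures are saved under pics/ and viewed, and the job is handed in when it is done.

Besides the shell and the picture viewer there is one more tool, called by a JSON object that holds its "op" and its "data", one argument or row to a line. step_arm: Moves the arm, as the interface text tells. Its arguments: {"type":"object","properties":{"plan":{"type":"array"},"squeeze":{"type":"number"}},"required":["plan"]}

```bash
mkdir -p pics
cat > h.py <<'E'
import numpy as np, cv2
from rig import env
def shot(cam,fn):
    p=env.read_camera(cam); cv2.imwrite('pics/'+fn,p['frame'][:,:,::-1]); return p
def proj(p,X):
    K=np.array([[p['fx'],0,p['cx']],[0,p['fy'],p['cy']],[0,0,1.]])
    return cv2.projectPoints(np.array(X,float).reshape(-1,3),np.array(p['rvec'],float),np.array(p['tvec'],float),K,None)[0].reshape(-1,2)
def ray(p,u,v,z):
    R=cv2.Rodrigues(np.array(p['rvec'],float))[0]; t=np.array(p['tvec'],float)
    d=R.T@np.array([(u-p['cx'])/p['fx'],(v-p['cy'])/p['fy'],1]); c=-R.T@t
    return c+d*(z-c[2])/d[2]
E
python3 - <<'E'
from h import *
for c in('side','top'):
    p=shot(c,c+'0.png')
    for n in('base','tray','hub','mark'):
        for r in env.find_in(p,n)[:2]:
            b=np.array(r['box'])*[560,420,560,420]; print(c,n,b.round(1),round(r['p'],2))
    print(p['fx'],p['cx'],p['cy'],p['rvec'],p['tvec'])
o=env.get_obs();print(o)
E
```

```text
side base [224.2 197.6 314.4 276.1] 0.61
side tray [222.8 195.2 304.6 274.3] 0.57
side hub [220.2 196.6 303.5 277.8] 0.73
side mark [223.9 194.8 304.2 275.3] 0.93
410.3925162098961 281.84441514642526 209.68849560674113 [ 0.15756687 -2.91573948  1.01170716] [0.54197489 0.05753283 1.33670481]
top base [219.4 165.7 289.8 244.4] 0.63
top tray [220.4 165.2 292.4 230.7] 0.63
top hub [218.7 163.5 286.5 235.5] 0.81
top hub [153.6 173.7 193.6 202.3] 0.5
top mark [220.4 161.7 291.  233.7] 0.58
464.44030658689354 273.04557946499597 208.18560167001326 [ 2.11820207 -2.16919951  0.14855292] [0.07424704 0.53948441 1.60339714]
{'clock': 0.5, 'qpos': array([-8.10309440e-01,  4.02383919e-02,  8.47536321e-02, -1.40366496e-06,
       -1.61550455e+00, -3.33702658e-01]), 'dq': array([ 0.00026568, -0.00266851, -0.00056235,  0.00242442,  0.00070591,
       -0.00092554]), 'tau': array([ 1.24014481e-03, -3.67544818e+01,  3.47161853e+01,  6.92787990e+00,
       -1.18012427e-03,  1.55088026e-05]), 'eef_pos': array([ 0.24836418, -0.54613883,  0.20561363]), 'orientation': array([ 0.38270474,  0.59456382, -0.59453065, -0.3828371 ]), 'force': array([ 0.41089337, -0.09217533, -0.75779101]), 'wrist_torque': array([-0.01843397, -0.03347967,  0.00951452]), 'gripper_width': 0.08536524476710394}
```

View pics/side0.png

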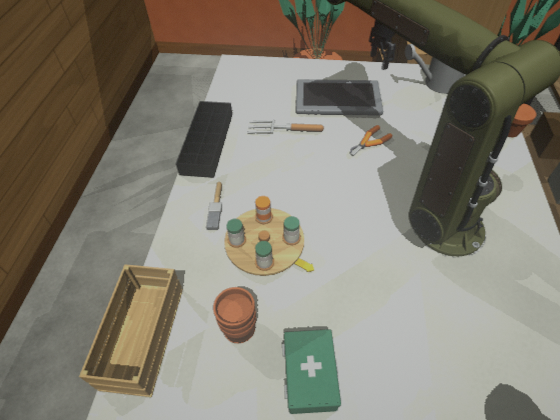

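View pics/top0.png

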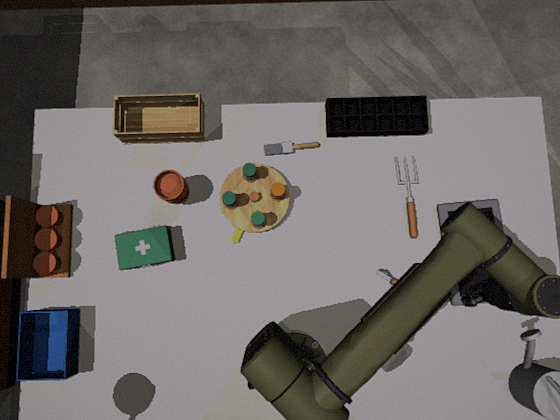

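Run:
```python
import cv2
a=cv2.imread('pics/top0.png')[140:260,190:320];cv2.imwrite('pics/tz.png',cv2.resize(a,None,fx=4.5,fy=4.5,interpolation=cv2.INTER_CUBIC))
a=cv2.imread('pics/side0.png')[180:300,200:330];cv2.imwrite('pics/sz.png',cv2.resize(a,None,fx=4.5,fy=4.5,interpolation=cv2.INTER_CUBIC))
```

```text
(no output)
```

View pics/tz.png

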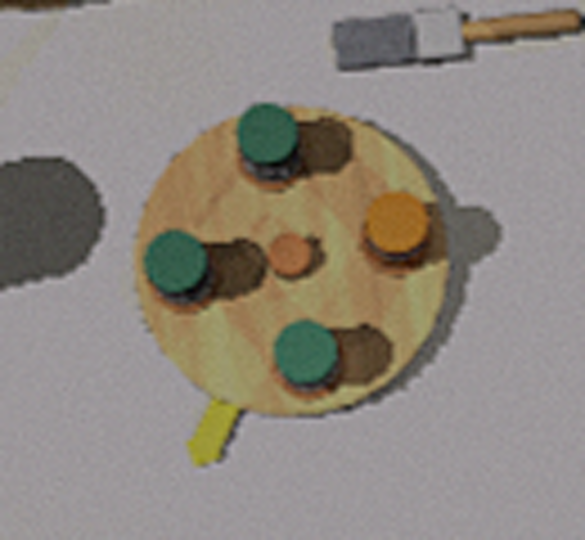

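View pics/sz.png

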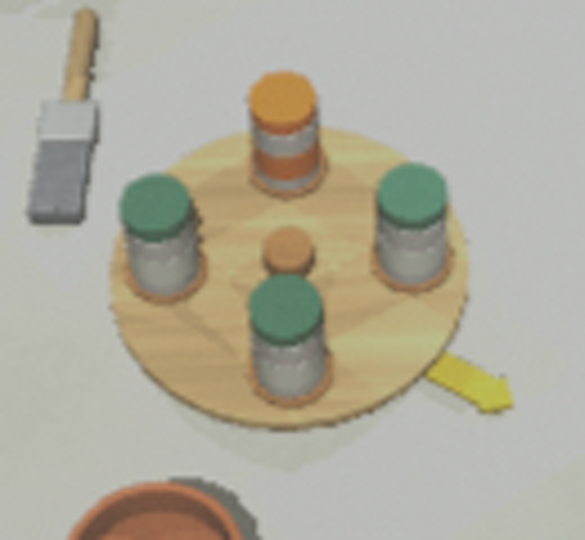

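Top view: orange lid at about (278,189), hub at (255,197), pointer tip at (236,243). Side view: orange lid at about (263,202), pointer tip at (314,270). Next I'll turn these into positions.

```bash
cat > m.py <<'E'
from h import *
def lids(p):
    im=p['frame']; hsv=cv2.cvtColor(im,cv2.COLOR_RGB2HSV); return hsv
E
python3 - <<'E'
from h import *
T=env.read_camera('top');S=env.read_camera('side')
t=lambda x,y:((x+.5)/4.5-.5+190,(y+.5)/4.5-.5+140)
s=lambda x,y:((x+.5)/4.5-.5+200,(y+.5)/4.5-.5+180)
A={'or':(398,222),'g1':(267,134),'g2':(176,261),'g3':(305,352)}
B={'or':(283,101),'g1':(157,205),'g2':(287,308),'g3':(413,193)}
ca=[];cb=[]
for k in A:
    a=ray(T,*t(*A[k]),.114);b=ray(S,*s(*B[k]),.114);ca.append(a);cb.append(b);print(k,a.round(4),b.round(4))
for c in(ca,cb):
    m=np.mean(c,0);print('ctr',m,[(np.hypot(*(x-m)[:2]).round(4),np.arctan2(*(x-m)[1::-1]).round(3)) for x in c])
print('hub',ray(T,*t(291,255),.056),ray(S,*s(288,247),.056))
for q in((205,463),(202,458),(228,403)):print('tip',ray(T,*t(*q),.009))
print('tipS',ray(S,*s(511,405),.009),ray(S,*s(440,365),.009))
# yellow mask axis
for p in(T,S):
    h=cv2.cvtColor(p['frame'],cv2.COLOR_RGB2HSV);y=cv2.inRange(h,(24,150,120),(34,255,255));
    v,u=np.nonzero(y); P=np.array([ray(p,a,b,.009) for a,b in zip(u,v)]);d=P[:,:2]-np.mean(ca+cb,0)[:2]
    r=np.hypot(*d.T);k=(r>.11)&(r<.2);m=d[k].mean(0);print(k.sum(),'pointer ang',np.arctan2(m[1],m[0]),r[k].min(),r[k].max())
for n in ('pots','tin','brush','pruners','fork'):
  for nm,p in(('T',T),('S',S)):
    for r in env.find_in(p,n)[:1]:
        b=np.array(r['box'])*[560,420,560,420];print(n,nm,b.round(),ray(p,(b[0]+b[2])/2,(b[1]+b[3])/2,0 if n!='pots' else .146 if nm=='T' else .07).round(3))
E
```

```text
or [0.5958 0.0425 0.114 ] [0.5985 0.0475 0.114 ]
g1 [0.6662 0.1403 0.114 ] [0.6684 0.1434 0.114 ]
g2 [0.5701 0.2104 0.114 ] [0.5721 0.2142 0.114 ]
g3 [0.4987 0.1145 0.114 ] [0.5021 0.1165 0.114 ]
ctr [0.58268843 0.12692773 0.114     ] [(np.float64(0.0854), np.float64(-1.417)), (np.float64(0.0845), np.float64(0.159)), (np.float64(0.0844), np.float64(1.721)), (np.float64(0.0849), np.float64(-2.995))]
ctr [0.58527282 0.13042863 0.114     ] [(np.float64(0.084), np.float64(-1.412)), (np.float64(0.0842), np.float64(0.155)), (np.float64(0.0848), np.float64(1.727)), (np.float64(0.0843), np.float64(-2.976))]
hub [0.58254348 0.126282   0.056     ] [0.58654677 0.12814992 0.056     ]
tip [0.4251453  0.19945497 0.009     ]
tip [0.42916519 0.20178871 0.009     ]
tip [0.47244558 0.18059543 0.009     ]
tipS [0.42673301 0.2081386  0.009     ] [0.47677775 0.18211513 0.009     ]
83 pointer ang 2.69200075223569 0.12439113971743537 0.1754081626795859
57 pointer ang 2.664893299678444 0.11835863937058677 0.1704156661223851
pots T [157. 174. 192. 202.] [0.601 0.389 0.146]
pots S [212. 288. 254. 344.] [0.629 0.405 0.07 ]
tin T [115. 226. 177. 271.] [0.412 0.521 0.   ]
tin S [285. 330. 340. 412.] [0.409 0.503 0.   ]
brush T [264. 141. 317. 159.] [ 0.762 -0.007  0.   ]
brush S [206. 181. 218. 231.] [ 0.787 -0.009  0.   ]
pruners T [377. 268. 394. 284.] [ 0.295 -0.33   0.   ]
pruners S [351. 126. 389. 150.] [ 0.245 -0.408  0.   ]
fork T [395. 154. 418. 240.] [ 0.576 -0.423  0.   ]
fork S [247. 120. 324. 131.] [ 0.583 -0.454  0.   ]
```

Run:
```python
from h import *
from scipy.spatial.transform import Rotation as R
o=env.get_obs();M=R.from_quat(o['orientation']).as_matrix();print(M.round(3),np.arctan2(M[1,0],M[0,0]))
```

```text
[[-0.414 -0.    -0.91 ]
 [ 0.91   0.    -0.414]
 [ 0.    -1.     0.   ]] 1.9975830395307808
```

{"op": "step_arm", "data": {
  "plan": [
    [[0, -0.1, 0], [0, 1, 0], -1],
    [[0, -0.1, 0], [0, 1, 0], -1],
    [[0, -0.1, 0], [0, 1, 0], -1],
    [[0, 0, 0], [0, 0, 0], -1]
  ]
}}

```text
clock: 1.43
eef_pos: [0.2478, -0.5479, 0.3357]
orientation: [-0.463, -0.536, 0.54, 0.454]
force: [-0.8, 0.7, 2.0]
gripper_width: 0.0855
```

Run:
```python
from h import *
from scipy.spatial.transform import Rotation as R
o=env.get_obs();M=R.from_quat(o['orientation']).as_matrix();print(M.round(3),np.arctan2(M[1,0],M[0,0]),o['qpos'],o['eef_pos'],o['clock'])
```

```text
[[-0.158  0.006 -0.987]
 [ 0.987 -0.012 -0.159]
 [-0.013 -1.    -0.004]] 1.7299794297238502 [-0.81039356  0.08528737  0.37004297  0.00434144 -1.84265769 -0.60000194] [ 0.24784732 -0.54792237  0.33570028] 1.4333
```

```bash
cat >> h.py <<'E'
from scipy.spatial.transform import Rotation as R
def rows(tgt,yaw,n,pos=None,psi=None):
    o=env.get_obs();M=R.from_quat(o['orientation']).as_matrix()
    pos=o['eef_pos'] if pos is None else np.array(pos); psi=np.arctan2(M[1,0],M[0,0]) if psi is None else psi
    d=(np.array(tgt)-pos)/n; dy=(yaw-psi+np.pi)%(2*np.pi)-np.pi
    for i in range(n):
        a=psi+dy*i/n; x=np.array([np.cos(a),np.sin(a),0]);z=np.array([-np.sin(a),np.cos(a),0])
        print([[round(float(d@x/.4),3),round(float(-d[2]/.4),3),round(float(d@z/.4),3)],[0,round(float(-np.degrees(dy)/n/5),3),0]])
E
python3 -c "
from h import *
rows([.5972,.0445,.25],.156+np.pi,24)"
```

```text
[[0.055, 0.009, -0.046], [0, -0.748, 0]]
[[0.052, 0.009, -0.049], [0, -0.748, 0]]
[[0.049, 0.009, -0.053], [0, -0.748, 0]]
[[0.045, 0.009, -0.056], [0, -0.748, 0]]
[[0.041, 0.009, -0.058], [0, -0.748, 0]]
[[0.038, 0.009, -0.061], [0, -0.748, 0]]
[[0.034, 0.009, -0.063], [0, -0.748, 0]]
[[0.029, 0.009, -0.065], [0, -0.748, 0]]
[[0.025, 0.009, -0.067], [0, -0.748, 0]]
[[0.021, 0.009, -0.069], [0, -0.748, 0]]
[[0.016, 0.009, -0.07], [0, -0.748, 0]]
[[0.011, 0.009, -0.071], [0, -0.748, 0]]
[[0.007, 0.009, -0.071], [0, -0.748, 0]]
[[0.002, 0.009, -0.072], [0, -0.748, 0]]
[[-0.003, 0.009, -0.072], [0, -0.748, 0]]
[[-0.007, 0.009, -0.071], [0, -0.748, 0]]
[[-0.012, 0.009, -0.071], [0, -0.748, 0]]
[[-0.016, 0.009, -0.07], [0, -0.748, 0]]
[[-0.021, 0.009, -0.069], [0, -0.748, 0]]
[[-0.025, 0.009, -0.067], [0, -0.748, 0]]
[[-0.03, 0.009, -0.065], [0, -0.748, 0]]
[[-0.034, 0.009, -0.063], [0, -0.748, 0]]
[[-0.038, 0.009, -0.061], [0, -0.748, 0]]
[[-0.042, 0.009, -0.058], [0, -0.748, 0]]
```

{"op": "step_arm", "data": {
  "plan": [
    [[0.055, 0.009, -0.046], [0, -0.75, 0], -1],
    [[0.052, 0.009, -0.049], [0, -0.75, 0], -1],
    [[0.049, 0.009, -0.053], [0, -0.75, 0], -1],
    [[0.045, 0.009, -0.056], [0, -0.75, 0], -1],
    [[0.041, 0.009, -0.058], [0, -0.75, 0], -1],
    [[0.038, 0.009, -0.061], [0, -0.75, 0], -1],
    [[0.034, 0.009, -0.063], [0, -0.75, 0], -1],
    [[0.029, 0.009, -0.065], [0, -0.75, 0], -1]
  ]
}}

```text
clock: 2.1
eef_pos: [0.364, -0.3468, 0.2969]
orientation: [0.301, 0.64, -0.64, -0.301]
force: [0.4, 0.2, 0.4]
gripper_width: 0.0853
```

{"op": "step_arm", "data": {
  "plan": [
    [[0.025, 0.009, -0.067], [0, -0.75, 0], -1],
    [[0.021, 0.009, -0.069], [0, -0.75, 0], -1],
    [[0.016, 0.009, -0.07], [0, -0.75, 0], -1],
    [[0.011, 0.009, -0.071], [0, -0.75, 0], -1],
    [[0.007, 0.009, -0.071], [0, -0.75, 0], -1],
    [[0.002, 0.009, -0.072], [0, -0.75, 0], -1],
    [[-0.003, 0.009, -0.072], [0, -0.75, 0], -1],
    [[-0.007, 0.009, -0.071], [0, -0.75, 0], -1]
  ]
}}

```text
clock: 2.77
eef_pos: [0.4794, -0.1481, 0.2681]
orientation: [0.125, 0.696, -0.696, -0.125]
force: [1.2, 0.1, -0.2]
gripper_width: 0.0854
```

{"op": "step_arm", "data": {
  "plan": [
    [[-0.012, 0.009, -0.071], [0, -0.75, 0], -1],
    [[-0.016, 0.009, -0.07], [0, -0.75, 0], -1],
    [[-0.021, 0.009, -0.069], [0, -0.75, 0], -1],
    [[-0.025, 0.009, -0.067], [0, -0.75, 0], -1],
    [[-0.03, 0.009, -0.065], [0, -0.75, 0], -1],
    [[-0.034, 0.009, -0.063], [0, -0.75, 0], -1],
    [[-0.038, 0.009, -0.061], [0, -0.75, 0], -1],
    [[-0.042, 0.009, -0.058], [0, -0.75, 0], -1]
  ]
}}

```text
clock: 3.43
eef_pos: [0.5943, 0.0507, 0.2392]
orientation: [-0.059, 0.705, -0.705, 0.06]
force: [0.2, -0.6, 0.5]
gripper_width: 0.0855
```

{"op": "step_arm", "data": {
  "plan": [
    [[0, 0, 0], [0, 0, 0], -1],
    [[0, 0, 0], [0, 0, 0], -1]
  ]
}}

```text
clock: 3.6
eef_pos: [0.5939, 0.0505, 0.238]
orientation: [0.06, -0.704, 0.705, -0.058]
force: [0.4, 0.4, -1.0]
gripper_width: 0.0853
```

```bash
python3 -c "
from h import *
p=shot('top','t1.png');q=shot('side','s1.png')
o=env.get_obs();print(o['eef_pos'],o['qpos'],o['clock'])
M=R.from_quat(o['orientation']).as_matrix();print(M.round(3))
rows([.5972,.0445,.065],.156+np.pi,1)
cv2.imwrite('pics/z1.png',np.hstack([cv2.resize(p['frame'][100:280,180:330,::-1],(400,480)),cv2.resize(q['frame'][100:300,180:340,::-1],(384,480))]))"
```

```text
[0.59372672 0.04901192 0.23948061] [ 4.18674000e-01  3.51783326e-02  1.41061545e-01  2.71431115e-04
 -1.67667848e+00 -2.54132996e-01] 3.7
[[-0.986  0.     0.164]
 [-0.164 -0.    -0.986]
 [-0.    -1.     0.   ]]
[[-0.007, 0.436, 0.013], [0, 0.098, 0]]
```

View pics/z1.png

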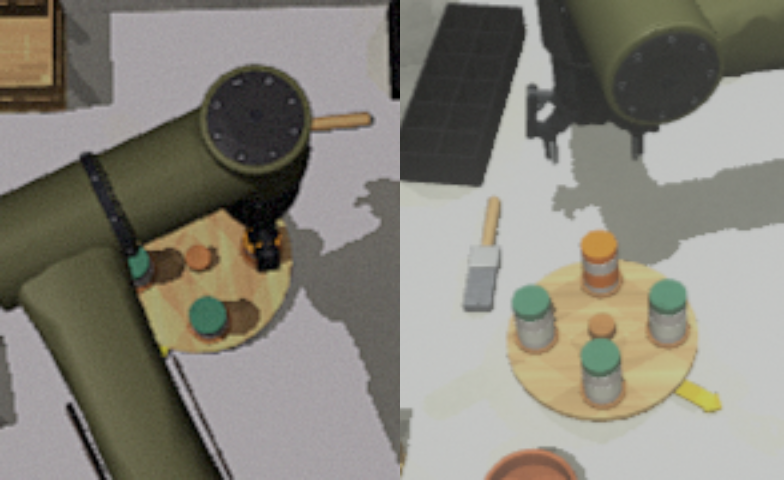

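Top: the gripper is over the orange jar. Side: orange lid at about zoom (600,245), clear below the fingers. Descending.

{"op": "step_arm", "data": {
  "plan": [
    [[-0.007, 0.05, 0.012], [0, 0, 0], -1],
    [[0, 0.06, 0], [0, 0, 0], -1],
    [[0, 0.06, 0], [0, 0, 0], -1],
    [[0, 0.06, 0], [0, 0, 0], -1],
    [[0, 0.06, 0], [0, 0, 0], -1],
    [[0, 0.06, 0], [0, 0, 0], -1],
    [[0, 0.05, 0], [0, 0, 0], -1],
    [[0, 0.036, 0], [0, 0, 0], -1]
  ]
}}

```text
clock: 4.37
eef_pos: [0.5964, 0.0439, 0.0634]
orientation: [-0.058, 0.705, -0.705, 0.057]
force: [0.3, 0.1, -1.0]
gripper_width: 0.0851
```

{"op": "step_arm", "data": {
  "plan": [
    [[0, 0, 0], [0, 0, 0], -1],
    [[0, 0, 0], [0, 0, 0], -0.3]
  ],
  "squeeze": 30
}}

```text
clock: 4.53
eef_pos: [0.5971, 0.0441, 0.0654]
orientation: [0.058, -0.705, 0.705, -0.058]
force: [0.3, -0.6, 0.8]
gripper_width: 0.0755
```

```bash
python3 -c "
from h import *
p=shot('top','t2.png');q=shot('side','s2.png')
o=env.get_obs();print(o['eef_pos'],o['qpos'],o['clock'],o['force'],o['gripper_width'])
cv2.imwrite('pics/z2.png',np.hstack([cv2.resize(p['frame'][100:280,180:330,::-1],(400,480)),cv2.resize(q['frame'][160:300,200:320,::-1],(400,480))]))"
```

```text
[0.59821906 0.04469738 0.0670497 ] [ 4.08779835e-01  6.51868773e-02 -1.42405213e-01  7.45609138e-04
 -1.36037123e+00 -2.44533597e-01] 4.6333 [0.50439037 0.18392628 0.46544204] 0.061589580576244696
```

View pics/z2.png

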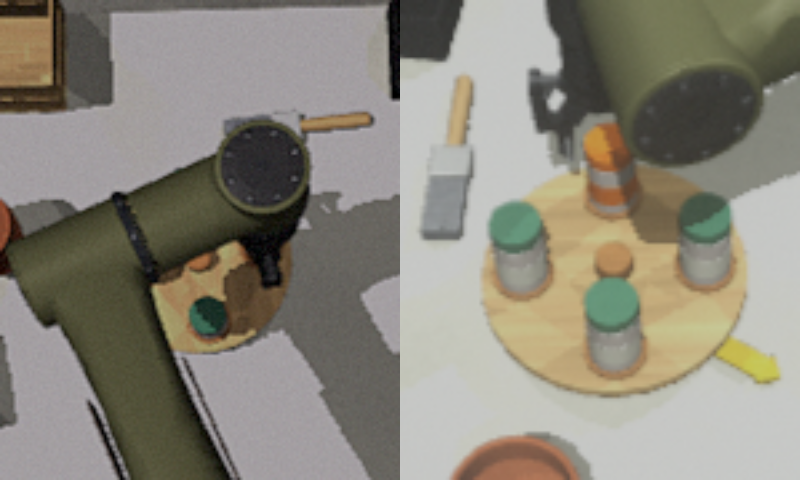

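The fingers stand on both sides of the orange jar (side zoom lid at about (605,150)). Closing.

{"op": "step_arm", "data": {
  "plan": [
    [[0, 0, 0], [0, 0, 0], 0.2],
    [[0, 0, 0], [0, 0, 0], 0.6],
    [[0, 0, 0], [0, 0, 0], 1],
    [[0, 0, 0], [0, 0, 0], 1]
  ],
  "squeeze": 30
}}

```text
clock: 4.97
eef_pos: [0.5986, 0.045, 0.0673]
orientation: [0.057, -0.705, 0.705, -0.06]
force: [0.0, -1.0, 5.5]
gripper_width: 0.0471
```

```bash
cat >> h.py <<'E'
def look(tag,n=1):
    C=np.array([.584,.1285]); front=2.685
    q=shot('side','s'+tag+'.png'); 
    h=cv2.cvtColor(q['frame'],cv2.COLOR_RGB2HSV)
    o=env.get_obs();M=R.from_quat(o['orientation']).as_matrix()
    d=o['eef_pos'][:2]-C
    print('t',o['clock'],'eef',o['eef_pos'].round(4),'r',np.hypot(*d).round(4),'ang',np.arctan2(d[1],d[0]).round(3),'psi',np.arctan2(M[1,0],M[0,0]).round(3),'F',o['force'].round(1),'w',o['gripper_width'].round(4),'q',o['qpos'].round(3))
    return q
E
python3 -c "
from h import *
q=look('3')"
```

```text
Traceback (most recent call last):
  File "h.py", line 26, in look
    print('t',o['clock'],'eef',o['eef_pos'].round(4),'r',np.hypot(*d).round(4),'ang',np.arctan2(d[1],d[0]).round(3),'psi',np.arctan2(M[1,0],M[0,0]).round(3),'F',o['force'].round(1),'w',o['gripper_width'].round(4),'q',o['qpos'].round(3))
                                                                                                                                                                                         ^^^^^^^^^^^^^^^^^^^^^^^^
AttributeError: 'float' object has no attribute 'round'
```

{"op": "step_arm", "data": {
  "plan": [
    [[0.0037, 0, 0], [0, 0.2, 0], 1],
    [[0.0074, 0, -0.00013], [0, 0.4, 0], 1],
    [[0.0074, 0, -0.00013], [0, 0.4, 0], 1],
    [[0.0074, 0, -0.00013], [0, 0.4, 0], 1],
    [[0.0074, 0, -0.00013], [0, 0.4, 0], 1],
    [[0.0074, 0, -0.00013], [0, 0.4, 0], 1],
    [[0.0074, 0, -0.00013], [0, 0.4, 0], 1],
    [[0.0074, 0, -0.00013], [0, 0.4, 0], 1]
  ]
}}

```text
clock: 5.68
eef_pos: [0.5766, 0.0447, 0.0674]
orientation: [0.036, 0.707, -0.706, -0.033]
force: [1.7, 1.2, 6.0]
gripper_width: 0.0465
```

```bash
sed -i "s/o\['gripper_width'\].round(4)/o['gripper_width']/; s/o\['clock'\]/o['clock']/" h.py
python3 -c "
from h import *
q=look('3');print(env.get_obs()['wrist_torque'])"
```

```text
t 5.7333 eef [0.5763 0.0448 0.0673] r 0.0841 ang -1.663 psi 3.041 F [1.3 0.7 6.3] w 0.047018936645451405 q [ 4.250e-01  6.000e-03 -2.030e-01  1.000e-03 -1.358e+00 -5.250e-01]
[ 0.16281672 -0.40401017 -0.11889322]
```

{"op": "step_arm", "data": {
  "plan": [
    [[0.0074, 0, -0.00013], [0, 0.4, 0], 1],
    [[0.0074, 0, -0.00013], [0, 0.4, 0], 1],
    [[0.0074, 0, -0.00013], [0, 0.4, 0], 1],
    [[0.0074, 0, -0.00013], [0, 0.4, 0], 1],
    [[0.0074, 0, -0.00013], [0, 0.4, 0], 1],
    [[0.0074, 0, -0.00013], [0, 0.4, 0], 1],
    [[0.0074, 0, -0.00013], [0, 0.4, 0], 1],
    [[0.0074, 0, -0.00013], [0, 0.4, 0], 1]
  ]
}}

```text
clock: 6.4
eef_pos: [0.554, 0.0507, 0.0673]
orientation: [0.134, 0.696, -0.694, -0.131]
force: [2.9, 2.3, 4.3]
gripper_width: 0.0468
```

{"op": "step_arm", "data": {
  "plan": [
    [[0.0074, 0, -0.00013], [0, 0.4, 0], 1],
    [[0.0074, 0, -0.00013], [0, 0.4, 0], 1],
    [[0.0074, 0, -0.00013], [0, 0.4, 0], 1],
    [[0.0074, 0, -0.00013], [0, 0.4, 0], 1],
    [[0.0074, 0, -0.00013], [0, 0.4, 0], 1],
    [[0.0074, 0, -0.00013], [0, 0.4, 0], 1],
    [[0.0074, 0, -0.00013], [0, 0.4, 0], 1],
    [[0.0074, 0, -0.00013], [0, 0.4, 0], 1]
  ]
}}

```text
clock: 7.07
eef_pos: [0.5339, 0.0627, 0.0673]
orientation: [0.23, 0.671, -0.668, -0.226]
force: [4.4, 1.7, 4.3]
gripper_width: 0.0471
```

```bash
python3 -c "
from h import *
q=look('4');print(env.get_obs()['wrist_torque'])
cv2.imwrite('pics/z4.png',cv2.resize(q['frame'][140:300,180:340,::-1],(560,560)))"
```

```text
t 7.1167 eef [0.5336 0.0629 0.0673] r 0.0827 ang -2.226 psi 2.483 F [4.3 2.1 5.4] w 0.04710311862483446 q [ 4.920e-01 -1.060e-01 -3.110e-01  1.000e-03 -1.360e+00 -1.151e+00]
[ 0.73057705 -1.47943026 -0.19793848]
```

View pics/z4.png

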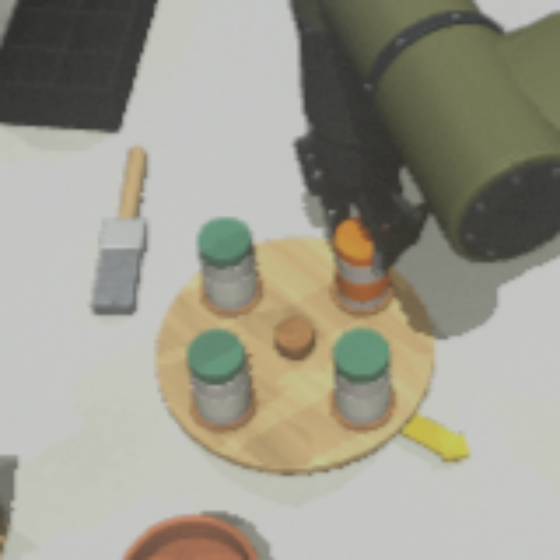

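The tray follows the orange jar, and the other jars and objects look undisturbed. Continuing.

{"op": "step_arm", "data": {
  "plan": [
    [[0.0074, 0, 0.0003], [0, 0.4, 0], 1],
    [[0.0074, 0, 0.0003], [0, 0.4, 0], 1],
    [[0.0074, 0, 0.0003], [0, 0.4, 0], 1],
    [[0.0074, 0, 0.0003], [0, 0.4, 0], 1],
    [[0.0074, 0, 0.0003], [0, 0.4, 0], 1],
    [[0.0074, 0, 0.0003], [0, 0.4, 0], 1],
    [[0.0074, 0, 0.0003], [0, 0.4, 0], 1],
    [[0.0074, 0, 0.0003], [0, 0.4, 0], 1]
  ]
}}

```text
clock: 7.78
eef_pos: [0.5179, 0.0797, 0.0673]
orientation: [0.321, 0.634, -0.628, -0.316]
force: [12.9, 6.4, 0.1]
gripper_width: 0.047
```

{"op": "step_arm", "data": {
  "plan": [
    [[0.0074, 0, -0.00013], [0, 0.4, 0], 1],
    [[0.0074, 0, -0.00013], [0, 0.4, 0], 1],
    [[0.0074, 0, -0.00013], [0, 0.4, 0], 1],
    [[0.0074, 0, -0.00013], [0, 0.4, 0], 1],
    [[0.0074, 0, -0.00013], [0, 0.4, 0], 1],
    [[0.0074, 0, -0.00013], [0, 0.4, 0], 1],
    [[0.0074, 0, -0.00013], [0, 0.4, 0], 1],
    [[0.0074, 0, -0.00013], [0, 0.4, 0], 1]
  ]
}}

```text
clock: 8.45
eef_pos: [0.5072, 0.1004, 0.0674]
orientation: [0.405, 0.584, -0.577, -0.401]
force: [15.7, 5.5, -1.7]
gripper_width: 0.047
```

```bash
python3 -c "
from h import *
q=look('5');print(env.get_obs()['wrist_torque'])"
```

```text
t 8.5 eef [0.5071 0.1007 0.0673] r 0.0817 ang -2.795 psi 1.926 F [15.9  5.5 -1.7] w 0.04667671985434396 q [ 0.587 -0.168 -0.367  0.002 -1.361 -1.803]
[ 1.29006934 -5.20850767 -0.03462823]
```

{"op": "step_arm", "data": {
  "plan": [
    [[0.0074, 0, -0.0007], [0, 0.4, 0], 1],
    [[0.0074, 0, -0.0007], [0, 0.4, 0], 1],
    [[0.0074, 0, -0.0007], [0, 0.4, 0], 1],
    [[0.0074, 0, -0.0007], [0, 0.4, 0], 1],
    [[0.0074, 0, -0.0007], [0, 0.4, 0], 1],
    [[0.0074, 0, -0.0007], [0, 0.4, 0], 1],
    [[0.0074, 0, -0.0007], [0, 0.4, 0], 1],
    [[0.0074, 0, -0.0007], [0, 0.4, 0], 1]
  ]
}}

```text
clock: 9.17
eef_pos: [0.5025, 0.123, 0.0673]
orientation: [0.481, 0.522, -0.517, -0.479]
force: [8.3, 4.8, 2.7]
gripper_width: 0.0471
```

{"op": "step_arm", "data": {
  "plan": [
    [[0.0074, 0, -0.00013], [0, 0.4, 0], 1],
    [[0.0074, 0, -0.00013], [0, 0.4, 0], 1],
    [[0.0074, 0, -0.00013], [0, 0.4, 0], 1],
    [[0.0074, 0, -0.00013], [0, 0.4, 0], 1],
    [[0.0037, 0, -5e-05], [0, 0.2, 0], 1],
    [[0.0, 0, 0], [0, 0, 0], 1]
  ]
}}

```text
clock: 9.67
eef_pos: [0.5027, 0.1362, 0.0673]
orientation: [0.52, 0.483, -0.478, -0.518]
force: [10.9, 3.2, 2.6]
gripper_width: 0.0468
```

```bash
python3 -c "
from h import *
q=look('6');p=shot('top','t6.png');print(env.get_obs()['wrist_torque'])
cv2.imwrite('pics/z6.png',np.hstack([cv2.resize(p['frame'][140:260,190:310,::-1],(400,400)),cv2.resize(q['frame'][180:300,210:330,::-1],(400,400))]))"
```

```text
t 9.7167 eef [0.5027 0.1361 0.0673] r 0.0816 ang 3.048 psi 1.494 F [10.2  2.8  2.6] w 0.047032085028837906 q [ 0.653 -0.154 -0.354  0.003 -1.363 -2.302]
[ 0.45439884 -3.19296502  0.42156075]
```

View pics/z6.png

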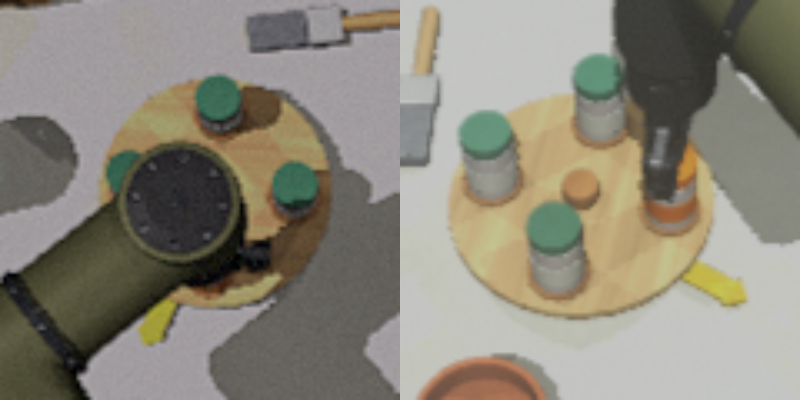

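```bash
cat > ang.py <<'E'
from h import *
from scipy.optimize import least_squares
def blobs(p,lo,hi,roi,mn):
    h=cv2.cvtColor(p['frame'],cv2.COLOR_RGB2HSV);m=cv2.inRange(h,lo,hi)
    k=np.zeros_like(m);x0,y0,x1,y1=roi;k[y0:y1,x0:x1]=m[y0:y1,x0:x1]
    n,l,st,c=cv2.connectedComponentsWithStats(k)
    return [(c[i],st[i,4],np.argwhere(l==i)[:,::-1]) for i in range(1,n) if st[i,4]>=mn]
def pointer(p,C,roi):
    # C centre in this cam
    b=blobs(p,(22,140,90),(34,255,255),roi,15)
    P=np.vstack([x[2] for x in b]);W=np.array([ray(p,u,v,.009)[:2] for u,v in P])-C
    r=np.hypot(*W.T);W=W[(r>.128)&(r<.185)];m=W.mean(0);a=np.arctan2(m[1],m[0])
    ca,sa=np.cos(a),np.sin(a);tr=W@[-sa,ca];return a,len(W),tr.min(),tr.max(),np.hypot(*W.T).max()
E
python3 - <<'E'
from ang import *
p0=dict(env.read_camera('top'));q0=dict(env.read_camera('side'))
t0=cv2.imread('pics/top0.png')[:,:,::-1].copy();s0=cv2.imread('pics/side0.png')[:,:,::-1].copy()
T={**p0,'frame':t0};S={**q0,'frame':s0}
for nm,p,C,roi in(('T',T,[.5827,.1268],(215,150,300,255)),('S',S,[.5853,.1302],(215,185,330,290))):
    print(nm,'pointer',pointer(p,np.array(C),roi))
    for c,a,_ in blobs(p,(70,80,30),(95,255,255),roi,15): print('  g',c.round(2),a,(ray(p,*c,.112)).round(4))
for c,a,_ in blobs(q0,(70,80,30),(95,255,255),(205,185,330,290),15): print(' now g',c.round(2),a,ray(q0,*c,.112).round(4))
E
```

```text
T pointer (np.float64(2.6786061155604237), 77, np.float64(-0.011893188123312767), np.float64(0.012182567573051752), np.float64(0.1751177920101577))
  g [248.93 169.35] 138 [0.6668 0.1404 0.112 ]
  g [228.67 197.91] 141 [0.5694 0.2108 0.112 ]
  g [257.62 217.93] 141 [0.4986 0.1138 0.112 ]
S pointer (np.float64(2.679775357467628), 83, np.float64(-0.010231546629065448), np.float64(0.011190227301253554), np.float64(0.17265774033804873))
  g [292.33 221.8 ] 15 [0.4997 0.1122 0.112 ]
 now g [268.65 202.03] 101 [0.5799 0.0439 0.112 ]
 now g [236.15 219.07] 72 [0.6681 0.1192 0.112 ]
```

```bash
cat >> ang.py <<'E'
def tray(p,px,ks):
    # px: lid centres; ks: quarter index relative to mark (ccw); fit phi with centre free near estimate
    W=np.array([ray(p,u,v,.114)[:2] for u,v in px])
    f=lambda x:np.concatenate([[*(W[i]-[x[0]+.085*np.cos(x[2]+k*np.pi/2),x[1]+.085*np.sin(x[2]+k*np.pi/2)])] for i,k in enumerate(ks)])
    s=least_squares(f,[.585,.130,2.68]);return s.x,np.abs(s.fun).max()
E
python3 - <<'E'
from ang import *
q=env.read_camera('side')
z=lambda x,y:((x+.5)*.3-.5+210,(y+.5)*.3-.5+180)
s=lambda x,y:((x+.5)/4.5-.5+200,(y+.5)/4.5-.5+180)
print(tray(q,[s(283,101),s(157,205),s(287,308),s(413,193)],[0,1,2,3]))
print(tray(q,[z(199.5,77),z(87,131),z(155,227)],[1,2,3]))
E
```

```text
(array([0.58527282, 0.13042863, 4.87121898]), np.float64(0.0010069121355721494))
(array([0.58456423, 0.13088788, 3.03652016]), np.float64(0.0017168502229753663))
```

{"op": "step_arm", "data": {
  "plan": [
    [[0.0037, 0, -0.0006], [0, 0.2, 0], 1],
    [[0.0074, 0, -0.0006], [0, 0.4, 0], 1],
    [[0.0074, 0, -0.0006], [0, 0.4, 0], 1],
    [[0.0074, 0, -0.0006], [0, 0.4, 0], 1],
    [[0.0074, 0, -0.0006], [0, 0.4, 0], 1],
    [[0.0074, 0, -0.0006], [0, 0.4, 0], 1],
    [[0.0074, 0, -0.0006], [0, 0.4, 0], 1],
    [[0.0037, 0, -0.0003], [0, 0.2, 0], 1]
  ]
}}

```text
clock: 10.58
eef_pos: [0.507, 0.1561, 0.0673]
orientation: [0.574, 0.415, -0.412, -0.573]
force: [2.4, 2.6, 6.7]
gripper_width: 0.0469
```

```bash
python3 -c "
from h import *
q=look('7')"
```

```text
t 10.6333 eef [0.5071 0.1563 0.0673] r 0.0818 ang 2.795 psi 1.248 F [3.2 3.3 6.5] w 0.046894422629096696 q [ 6.790e-01 -1.230e-01 -3.270e-01  2.000e-03 -1.363e+00 -2.573e+00]
```

{"op": "step_arm", "data": {
  "plan": [
    [[0.0037, 0, -0.0001], [0, 0.2, 0], 1],
    [[0.0074, 0, -0.0001], [0, 0.4, 0], 1],
    [[0.0074, 0, -0.0001], [0, 0.4, 0], 1],
    [[0.0037, 0, 0], [0, 0.2, 0], 1],
    [[0.0018, 0, 0], [0, 0.1, 0], 1],
    [[0, 0, 0], [0, 0, 0], 1],
    [[0, 0, 0], [0, 0, 0], 1]
  ]
}}

```text
clock: 11.22
eef_pos: [0.5107, 0.1649, 0.0673]
orientation: [0.596, 0.382, -0.379, -0.596]
force: [3.8, 4.1, 6.2]
gripper_width: 0.0467
```

```bash
python3 -c "
from h import *
q=look('8');p=shot('top','t8.png')
cv2.imwrite('pics/z8.png',cv2.resize(q['frame'][180:300,200:330,::-1],None,fx=4.5,fy=4.5,interpolation=cv2.INTER_CUBIC))
cv2.imwrite('pics/y8.png',cv2.resize(p['frame'][140:260,190:320,::-1],None,fx=4.5,fy=4.5,interpolation=cv2.INTER_CUBIC))"
```

```text
t 11.2667 eef [0.5106 0.1649 0.0673] r 0.0819 ang 2.681 psi 1.136 F [4.7 3.6 5.7] w 0.0468296847588476 q [ 6.880e-01 -1.070e-01 -3.120e-01  2.000e-03 -1.361e+00 -2.694e+00]
```

View pics/z8.png

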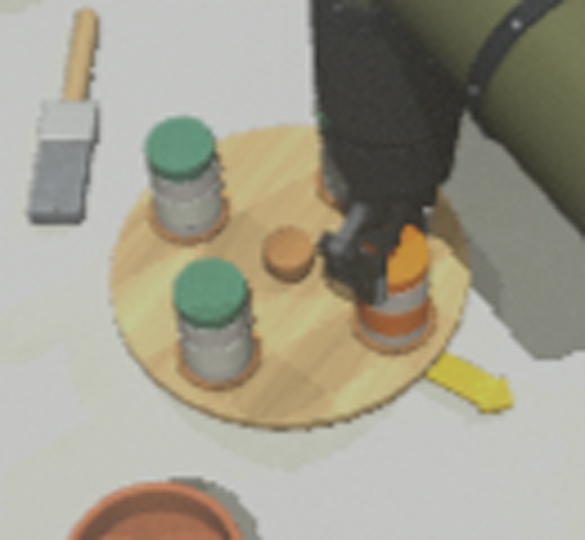

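View pics/y8.png

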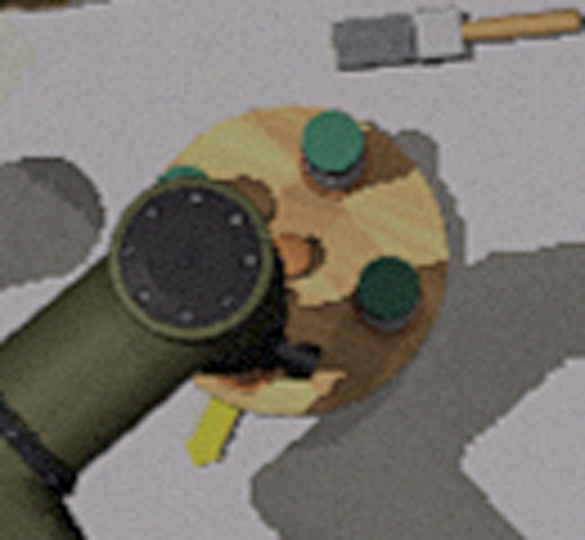

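Run:
```python
from ang import *
q=env.read_camera('side');p=env.read_camera('top')
t=lambda x,y:((x+.5)/4.5-.5+190,(y+.5)/4.5-.5+140)
s=lambda x,y:((x+.5)/4.5-.5+200,(y+.5)/4.5-.5+180)
def a(p,u,C,k):
    w=ray(p,*u,.114)[:2]-C;return (np.arctan2(w[1],w[0])-k*np.pi/2)%(2*np.pi),np.hypot(*w)
CS=np.array([.5853,.1304]);CT=np.array([.5827,.1269])
print(a(q,s(181,148),CS,2),a(q,s(211,292),CS,3),a(p,t(333,142),CT,2),a(p,t(389,288),CT,1))
h=cv2.HoughCircles
```

```text
(np.float64(2.7041793086561148), np.float64(0.08365536281810354)) (np.float64(2.6990747737902576), np.float64(0.08506277415150745)) (np.float64(2.6929264929953707), np.float64(0.08434406178410878)) (np.float64(2.6892806185333633), np.float64(0.08488582489279467))
```

{"op": "step_arm", "data": {
  "plan": [
    [[0.0018, 0, 0], [0, 0.1, 0], 1],
    [[0.0018, 0, 0], [0, 0.1, 0], 1],
    [[0, 0, 0], [0, 0, 0], 1],
    [[0, 0, 0], [0, 0, 0], 1],
    [[0, 0, 0], [0, 0, 0], 1],
    [[0, 0, 0], [0, 0, 0], 1],
    [[0, 0, 0], [0, 0, 0], 1],
    [[0, 0, 0], [0, 0, 0], 1]
  ]
}}

```text
clock: 12.08
eef_pos: [0.5113, 0.1662, 0.0673]
orientation: [0.6, 0.377, -0.373, -0.599]
force: [4.6, 3.7, 5.6]
gripper_width: 0.0468
```

```bash
python3 -c "
from h import *
q=look('9');p=shot('top','t9.png')
cv2.imwrite('pics/z9.png',cv2.resize(q['frame'][180:300,200:330,::-1],None,fx=4.5,fy=4.5,interpolation=cv2.INTER_CUBIC))
cv2.imwrite('pics/y9.png',cv2.resize(p['frame'][140:260,190:320,::-1],None,fx=4.5,fy=4.5,interpolation=cv2.INTER_CUBIC))"
```

```text
t 12.1333 eef [0.5113 0.1662 0.0673] r 0.0819 ang 2.663 psi 1.119 F [3.8 2.7 5.7] w 0.04686219044741344 q [ 6.900e-01 -1.040e-01 -3.090e-01  2.000e-03 -1.361e+00 -2.713e+00]
```

View pics/z9.png

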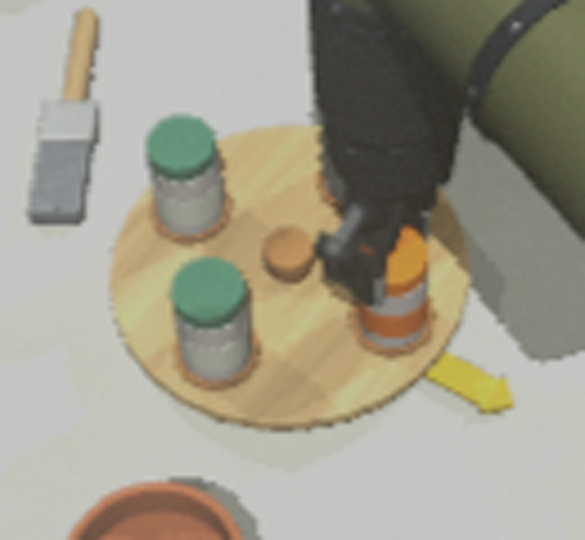

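View pics/y9.png

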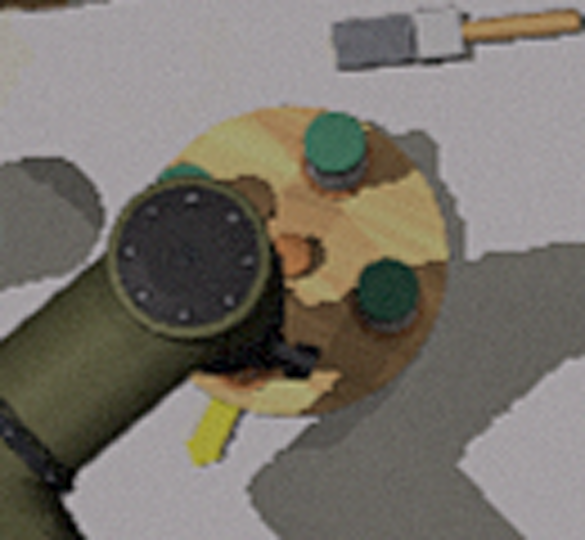

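The lids moved slightly: side (182,146) and (210,291), top (335,143) and (388,290). Final angle check, then hand in if it's within tolerance.

Run:
```python
from ang import *
q=env.read_camera('side');p=env.read_camera('top')
t=lambda x,y:((x+.5)/4.5-.5+190,(y+.5)/4.5-.5+140)
s=lambda x,y:((x+.5)/4.5-.5+200,(y+.5)/4.5-.5+180)
def a(p,u,C,k):
    w=ray(p,*u,.114)[:2]-C;return (np.arctan2(w[1],w[0])-k*np.pi/2)%(2*np.pi)
CS=np.array([.5853,.1304]);CT=np.array([.5827,.1269])
A=[a(q,s(182,146),CS,2),a(q,s(210,291),CS,3),a(p,t(335,143),CT,2),a(p,t(388,290),CT,1)];print(A,np.mean(A))
for nm,pp,C,roi in(('T',p,CT,(215,150,300,255)),('S',q,CS,(215,185,330,290))): print(pointer(pp,C,roi))
o=env.get_obs();print(o['dq'].round(3),o['force'],o['gripper_width'])
if abs(np.mean(A)-2.679)<.02: print(env.finish_job())
```

```text
[np.float64(2.6834101867868227), np.float64(2.687547259349565), np.float64(2.672688819577893), np.float64(2.669317638429842)] 2.6782409760360304
(np.float64(2.6791893622538407), 77, np.float64(-0.01189920597801911), np.float64(0.012176236073896847), np.float64(0.17507192190064122))
(np.float64(2.6833216511638165), 91, np.float64(-0.010625563138115928), np.float64(0.010791227425327761), np.float64(0.17512878748557417))
[ 0.001  0.001 -0.     0.001  0.001  0.001] [4.53064161 4.36810526 5.5913791 ] 0.04682408032064028
the job is handed in; nothing more can be done
None
```

I gripped the orange-lid jar and turned the carousel clockwise by about 125° at roughly 0.4 rad/s. The jar now stands over the yellow pointer, and I handed the job in at about 12 s with the gripper still closed on it.

- **Position:** the last check put the marked jar at 2.678 rad. The pointer measured 2.679 rad in the top camera and 2.683 rad in the side camera. The four single-lid readings spread by about ±0.01 rad, or about 1 mm at the jar. The orange lid itself was partly hidden by the gripper, so the angle comes from the green lids.
- **Holding:** the arm was still, the fingers were 47 mm apart on the 48 mm jar, and the force on the tool was about 8 N.
- **Disagreements:** the two cameras place the turning axis 3–4 mm apart, so I compared the jar with the pointer within each camera. My centre estimate was slightly off, so the sideways force rose to about 17 N partway round. I eased the tool inward and it dropped.
- **Other objects:** the brush and pots, seen close to the carousel in the last pictures, showed no sign of being moved. I did not re-measure the tin, pruners or fork; the arm only passed well above the bench on its way in.

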